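Sort the filtration handful: bottles to the rack, sleeve and crucible to the flask

ROBOT

A 6-joint arm with a two-finger parallel gripper is mounted at the origin on the work surface; the furniture and walls round the work are solid. World frame = base frame: x ahead of the robot, y to its left, z up, the work surface at z = 0. Lengths are in m, angles in degrees, forces in N, time in s.
With the tool pointing down it reaches from about 0.25 to 0.725 m from the base axis. Payload 9.7 kg.
Tool frame: the origin (TCP) lies between the finger pads; the fingertips stand 19 mm ahead of it and the grasp point (between the pads) is the TCP; z points along the fingers, y is the line along which they close (so a half turn about z gives the same grasp; the last joint's range is limited). The gripper opens to 85 mm and grips with 20 to 120 N. Pads are 22 mm wide; open, the fingers measure 114 mm over their backs; the gripper's body (76 mm by 85 mm) begins 54 mm behind the grasp point. The pads swing forward as they close: fully open they stand 13 mm farther back than shut.
Start: joints at [-72.307, 4.979, 10.078, 95.1, 0, 90], TCP at [0.167, -0.524, 0.25] pointing down, gripper open.
Joint ranges: [-179.16, 179.16], [-48.56, 103.87], [-65.8, 70.77], [-126.05, 130.52], [-82.76, 87.17], [-180, 180]. Speed limits (degrees/s): [127.2, 127.2, 147.25, 180, 180, 180].

INTERFACE

Orientations are given as [roll, pitch, yaw] about the fixed x, y, z axes, in that order (R = Rz(yaw) Ry(pitch) Rx(roll)).
In Python, from workcell import telemetry, camera, calibration, workorder gives the robot as it stands.
- The arm moves only by the tool play_rows, never from a script. Its argument "increments" is a list of rows, each a list of 3 entries, a list of its own where there are three numbers: the shift along the tool's x, y, z in mm, then the turn, a rotation vector about the tool's x, y, z in degrees, then the closure, from 0 (fully open) to 1 (shut). In form: [[[x, y, z], [ax, ay, az], jaw], ...]. A call has 1 to 20 rows; each row is the pose to reach, as a shift and turn from the pose commanded when the call began, along the tool's axes at that moment; what a row does not reach only later rows make up. A row lasts 1/10 s, in which the tool goes at most 50 mm and 8.59 degrees, less where a joint would pass 70% of its speed; a pose out of reach is approached as far as the arm can. A call with a gripper value outside its range is refused whole. The fingers move at their own pace and stop on an object; "grip_force" is the grip in N (left out, the last holds). Time passes only in rows, so rows that repeat a pose let the fingers close. It gives the time, the measured TCP pose, the force, the opening and the grip force at its end, in the units of the state.
- telemetry.get_obs(): the state, without advancing time (a new reading comes with each control period).
- camera(name): name is "side" or "top" or "wrist"; returns (picture, depth): 480x640x3 uint8, red, green, blue; 480x640 float32, m along the optical axis (not along the pixel's ray), 0 where there is no reading.
- calibration(name): a dict with "vertical_fov" (degrees; the focal length in pixels is half the picture's height over the tangent of half this angle, whatever the lens; pixels are square), "cx", "cy" (the principal point, pixels), "rvec" (rotation vector, rad) and "tvec" (3), from world to camera coordinates, as OpenCV has them; the wrist camera has in their place "hand_eye" (4x4, takes a point from camera to tool coordinates, whose origin is the TCP and whose axes are the flange's). Camera axes: x right, y down, z forward; pixel columns grow to the right and rows downward; lengths in m; the calibration is good to about 2 mm. The wrist camera is an equidistant fisheye: a pixel r from the principal point sees the ray r / f radians off the axis. A picture is of the moment at which its call begins: read the wrist's pose just before it. calibration takes no time and is no camera call.
- workorder.job_done(): hands the job in; it is judged then, once.
The state is a dict: "time": time; "q": joint angles; "qd": joint speeds; "joint_efforts": joint torques, N m; "ee_pos": TCP position; "tcp_rot": TCP orientation; "wrist_force": force on the tool from outside, world axes, zero at the start; "torque": the same for the moment, N m; "opening": finger opening in m; "grasp_force": force on a finger pad.
Only numpy, scipy, OpenCV 4.12 (cv2) and the standard library are available. Lean on these libraries where they do the work, as an engineer would, in place of code of your own. Each camera call takes 0.05 s, during which the arm holds its last target. There are 200 camera calls.

TASK

The things for a vacuum filtration have been left mixed up on the bench: sort them to where they belong. Stand each of the two reagent bottles in the well of the white rack that fits it (the larger bottle in the wide well, the smaller in the narrow one), without tipping a bottle over; seat the black tapered rubber sleeve narrow end down in the neck of the glass filter flask, and seat the white porcelain crucible, open end up, fully home in the sleeve. Leave all four upright and at rest.

Things in the scene. Friction and masses are not known exactly. Their poses are not given: they have to be found in the camera images.
- large_bottle: The larger reagent bottle, clear body with a blue screw cap: body 46 mm in diameter up to 57 mm height (rounded shoulder above), cap 29 mm in diameter from 73 to 88 mm; about 0.1 kg (unknown by 0.7 to 1.4). Stands loose and upright. Origin at the centre of its underside, z axis up.
- small_bottle: The smaller reagent bottle, clear body with a red screw cap: body 35 mm in diameter up to 42 mm height (rounded shoulder above), cap 22 mm in diameter from 53 to 64 mm; about 0.1 kg (unknown by 0.7 to 1.4). Stands loose and upright. Origin at the centre of its underside, z axis up.
- sleeve: Black tapered rubber sleeve (rigid in effect), open at both ends, 36 mm tall, 45 g, standing loose on its narrow end. Outside a cone, 27 mm wide at the bottom, 41 mm at 24 mm height, then a straight collar 50 mm wide from 24 to 36 mm: grip there. Inside a cone, 19 mm wide at the bottom, 34 mm at 24 mm; collar 43 mm inside. Origin: centre of its underside (narrow end), z up.
- crucible: White porcelain filter crucible, a tapered cup, open end up, loose, 54 mm tall, 70 g. Outside a cone, 24 mm wide at the bottom, 42 mm at 30 mm height; above that straight, 43 mm wide: grip only there, fingertips 30 mm or more above its bottom, as the cone goes into the sleeve. Seated: bottom 7 mm above the sleeve's, 25 mm standing out. Origin: centre of its underside, z up.
- flask: Filter flask of clear glass, 105 mm tall, fixed in a low black ring (112 mm across, 15 mm high) on the bench, with a hose barb that points along its x axis at 86 mm height and ends 53 mm from the flask's axis. Origin at the centre of its underside, z axis up.
- flask_mouth (a point): Centre of the flask's mouth, in the plane of its rim, 105 mm above the bench. The neck is 36 mm wide inside, the rim 44 mm outside. Seated in it, the sleeve has its narrow end about 15 mm below the rim and its top about 21 mm above the rim.
- flask_yellow: An obstacle to steer round: the big conical flask of yellow medium that stands fixed in the middle of the bench, 195 mm wide at the foot, 318 mm tall (its upper part is clear glass, hard to see). Its near side, towards the robot, is free to pass. Other equipment: pumps and boxes along the right edge, up to 205 mm high; a few flat things up to 25 mm high among the work. Origin at the centre of its underside.
- rack: Low white plastic bottle rack, a block of 126 x 74 x 24 mm (along its x, y, z), fixed on the bench, with two round wells 18 mm deep, floor 6 mm above the bench. Origin at the centre of its underside, z axis up; the wide well lies towards its -x end, the narrow well towards its +x end.
- wide_well (a point): Centre of the floor of the rack's wide well (58 mm in diameter, 18 mm deep), 6 mm above the bench, 27 mm from the rack's centre.
- narrow_well (a point): Centre of the floor of the rack's narrow well (43 mm in diameter, 18 mm deep; the larger bottle does not fit in), 6 mm above the bench, 35 mm from the rack's centre.

How it is judged:
By the outcome, as a careful person would: the job done as asked, in the order asked, and still so for the second after the job is handed in, with the robot touching nothing.
It also fails if it takes over 128 s, if anything falls off the work surface, if the arm or the gripper's body presses on something with over 40 N, if the wrist force passes 120 N, or if a joint passes its speed limit or range.

## Working session

There is one attempt and no reset: what is moved stays moved. The work goes in short steps, Python scripts to look and compute and a tool call to move; the robot and the scene stay as the last step left them, time stands still between calls to the robot, and variables do not carry over. Pictures are saved under pics/ and viewed, at most 14 in all, crops included, and the job is handed in when it is done.

Besides the shell and the picture viewer there is one more tool, called after "Emit:" by a JSON object that holds its "api" and its "payload", one argument or row to a line. play_rows: Moves the arm, as the interface text tells. Its arguments: {"type":"object","properties":{"increments":{"type":"array"},"grip_force":{"type":"number"}},"required":["increments"]}

```bash
mkdir -p pics; ls
python3 - <<'E'
from workcell import telemetry, camera, calibration
import numpy as np, cv2
print(telemetry.get_obs())
for n in ("top","side"):
    p,d=camera(n); np.savez(f"pics/{n}0.npz",p=p,d=d); cv2.imwrite(f"pics/{n}0.png",p[:,:,::-1])
    print(calibration(n))
print(calibration("wrist"))
E
```

```text
pics
{'time': 0.0, 'q': array([-7.23078702e+01,  5.01102511e+00,  1.00332115e+01,  9.50988955e+01,
       -4.50073172e-04,  8.99989547e+01]), 'qd': array([ 0.00835196, -0.14119178, -0.06463104,  0.13528807,  0.04009283,
        0.07172865]), 'joint_efforts': array([ 3.71123115e-04, -5.20393789e+01,  4.64794171e+01,  1.67806156e-02,
       -1.53036390e-04, -8.63582528e-06]), 'ee_pos': array([ 0.16708142, -0.52379054,  0.24957264]), 'tcp_rot': array([-1.79923291e+02,  4.48673351e-04,  1.76931757e+01]), 'wrist_force': array([-1.02147062, -0.10494998,  0.44125021]), 'torque': array([ 0.00630417, -0.00826768,  0.00351842]), 'grasp_force': 0.0, 'opening': 0.08535109153551378}
{'vertical_fov': 52.994365922472035, 'cx': 322.111949159058, 'cy': 239.18073959336482, 'rvec': array([ 2.13141909, -2.15603177,  0.14164222]), 'tvec': array([0.12767683, 0.55222492, 1.03054967])}
{'vertical_fov': 53.223908169423375, 'cx': 323.71927838257574, 'cy': 240.20969170991037, 'rvec': array([ 0.21559977, -2.86396906,  1.15160802]), 'tvec': array([0.57099719, 0.05045626, 1.07504079])}
{'vertical_fov': 65.70646984690485, 'cx': 320.3717740921341, 'cy': 244.1503893683927, 'hand_eye': array([[-4.26515638e-04, -9.56499445e-01, -2.91733833e-01,
         7.43437458e-02],
       [ 9.99999897e-01, -3.63224445e-04, -2.71108817e-04,
         1.03743373e-03],
       [ 1.53350574e-04, -2.91733918e-01,  9.56499502e-01,
        -1.22890189e-01],
       [ 0.00000000e+00,  0.00000000e+00,  0.00000000e+00,
         1.00000000e+00]])}
```

View pics/top0.png

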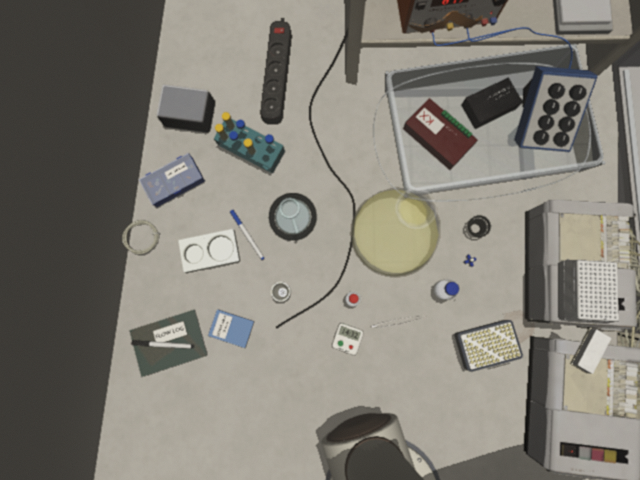

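View pics/side0.png

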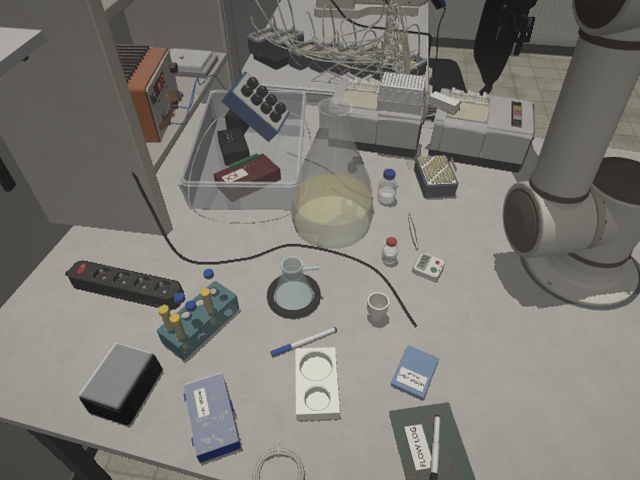

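Top view: blue cap (452,290), red cap (352,299), sleeve (477,227), crucible (281,292), rack wells wide (220,247) / narrow (193,254), flask mouth (~289,208), yellow flask (396,232). The side view agrees with this: the caps are at (389,173) and (391,242), the crucible at (377,300) and the flask neck at (291,265).

```bash
cat > h.py <<'E'
from workcell import telemetry, camera, calibration
import numpy as np, cv2
from scipy.spatial.transform import Rotation as R
def fpx(c): return 240/np.tan(np.radians(c["vertical_fov"])/2)
def tool():
    o=telemetry.get_obs(); return R.from_euler('xyz',o["tcp_rot"],degrees=True).as_matrix(),np.array(o["ee_pos"])
def rays(n,uv,pose=None):
    """origin and directions (world) of pixels"""
    c=calibration(n); uv=np.atleast_2d(uv).astype(float); a=(uv-[c["cx"],c["cy"]])/fpx(c)
    if n=="wrist":
        r=np.linalg.norm(a,axis=1,keepdims=True)+1e-9
        d=np.hstack([a/r*np.sin(r),np.cos(r)]); T=np.array(c["hand_eye"]); Rt,p=pose
        return Rt@T[:3,3]+p, d@(Rt@T[:3,:3]).T
    M=R.from_rotvec(c["rvec"]).as_matrix()
    return -M.T@c["tvec"], np.hstack([a,np.ones((len(a),1))])@M
def onz(n,uv,z,pose=None):
    o,d=rays(n,uv,pose); return o+d*((z-o[2])/d[:,2])[:,None]
def proj(n,X,pose=None):
    c=calibration(n); X=np.atleast_2d(X)
    if n=="wrist":
        T=np.array(c["hand_eye"]); Rt,p=pose; Y=((X-p)@Rt-T[:3,3])@T[:3,:3]
        r=np.linalg.norm(Y[:,:2],axis=1,keepdims=True); return Y[:,:2]/r*np.arctan2(r,Y[:,2:])*fpx(c)+[c["cx"],c["cy"]]
    Y=X@R.from_rotvec(c["rvec"]).as_matrix().T+c["tvec"]; return Y[:,:2]/Y[:,2:]*fpx(c)+[c["cx"],c["cy"]]
def blob(m):
    n,l,s,ce=cv2.connectedComponentsWithStats(m.astype(np.uint8)); k=1+np.argmax(s[1:,4]); return ce[k],s[k],l==k
E
python3 - <<'E'
from h import *
for nm,uv,z,n in [("large",(452,290),.088,"top"),("large",(389,173),.088,"side"),("small",(352,299),.064,"top"),("small",(391,240),.064,"side"),("sleeve",(477,227),.036,"top"),("cruc",(281,291),.054,"top"),("cruc",(378,298),.054,"side"),
 ("wide",(220,247),.024,"top"),("narrow",(193,254),.024,"top"),("wide",(317,364),.024,"side"),("narrow",(318,399),.024,"side"),("mouth",(289,208),.105,"top"),("mouth",(291,263),.105,"side"),("ring",(292.5,216.5),.015,"top"),("barb",(318,268),.086,"side"),("yel",(396,232),0.05,"top")]:
    print(nm,n,onz(n,uv,z)[0].round(3))
print(proj("top",[[0,0,0],[.167,-.524,.25]]),rays("top",(0,0))[0],rays("side",(0,0))[0])
p=np.load("pics/top0.npz")["p"]
cv2.imwrite("pics/crop.png",cv2.resize(p[170:330,160:510,::-1],None,fx=2.28,fy=2.28,interpolation=cv2.INTER_CUBIC))
E
```

```text
large top [ 0.436 -0.149  0.088]
large side [ 0.44  -0.143  0.088]
small top [0.421 0.059 0.064]
small side [0.423 0.057 0.064]
sleeve top [ 0.577 -0.225  0.036]
cruc top [0.44  0.211 0.054]
cruc side [0.44  0.208 0.054]
wide top [0.541 0.352 0.024]
narrow top [0.526 0.413 0.024]
wide side [0.538 0.351 0.024]
narrow side [0.526 0.417 0.024]
mouth top [0.612 0.19  0.105]
mouth side [0.614 0.189 0.105]
ring top [0.611 0.189 0.015]
barb side [0.563 0.177 0.086]
yel top [ 0.566 -0.042  0.05 ]
[[381.75661682 497.15450095]
 [710.61270337 446.47277962]] [0.40284128 0.11215806 1.09928423] [0.46772559 0.78430036 0.80647506]
```

View pics/crop.png

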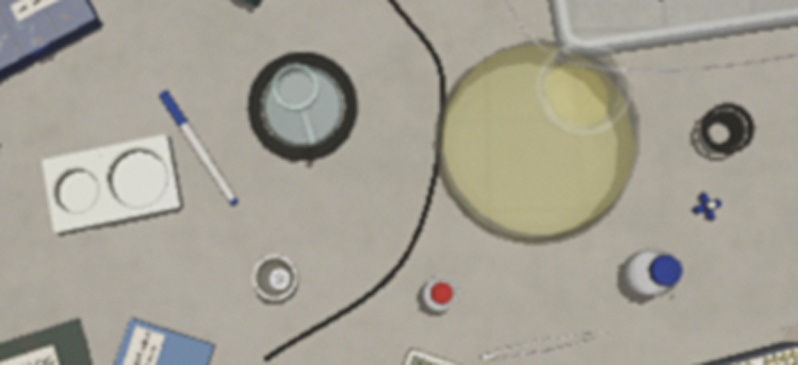

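```bash
cat >> h.py <<'E'
def go(x,y,z,yaw):
    Rt,p=tool(); D=R.from_euler('xyz',[180,0,yaw],degrees=True).as_matrix()
    print("shift mm",(Rt.T@(np.array([x,y,z])-p)*1000).round(1),"turn",np.degrees(R.from_matrix(Rt.T@D).as_rotvec()).round(2))
E
python3 -c "
from h import *
go(.438,-.146,.2,90)"
```

```text
shift mm [ 372.9 -277.5   50. ] turn [-6.000e-02 -4.000e-02 -7.231e+01]
```

Emit:
{"api": "play_rows", "payload": {
  "increments": [
    [[40,-30,-10],[0,0,-8],0],
    [[80,-60,-10],[0,0,-16],0],
    [[120,-90,-10],[0,0,-24],0],
    [[160,-119,-10],[0,0,-32],0],
    [[200,-149,-10],[0,0,-40],0],
    [[240,-179,0],[0,0,-48],0],
    [[280,-208,10],[0,0,-56],0],
    [[320,-238,25],[0,0,-64],0],
    [[355,-264,40],[0,0,-70],0],
    [[373,-277.5,50],[0,0,-72.3],0],
    [[373,-277.5,50],[0,0,-72.3],0],
    [[373,-277.5,50],[0,0,-72.3],0],
    [[373,-277.5,50],[0,0,-72.3],0]
  ],
  "grip_force": 40
}}

```text
time: 1.4
ee_pos: [0.4379, -0.1469, 0.2007]
tcp_rot: [180.0, 0.0, 89.9]
wrist_force: [0.6, -0.4, 0.6]
opening: 0.0855
grasp_force: 0.0
```

Run:
```python
from h import *
P=tool(); p,d=camera("wrist"); cv2.imwrite("pics/w1.png",p[:,:,::-1])
hsv=cv2.cvtColor(p,cv2.COLOR_RGB2HSV)
c,s,m=blob((hsv[:,:,0]>105)&(hsv[:,:,0]<130)&(hsv[:,:,1]>140)&(hsv[:,:,2]>60))
print(P,c,s,onz("wrist",c,.088,P), telemetry.get_obs()["q"].round(1))
```

```text
(array([[ 1.47225978e-03,  9.99998874e-01,  2.92168292e-04],
       [ 9.99998877e-01, -1.47217736e-03, -2.82128139e-04],
       [-2.81697698e-04,  2.92583330e-04, -9.99999918e-01]]), array([ 0.4379175 , -0.14688691,  0.20069978])) [325.29672131 245.84262295] [ 306  225   39   42 1220] [[ 0.44143093 -0.14652472  0.088     ]] [-18.6  -7.8  -8.   89.8  -0.   71.5]
```

View pics/w1.png

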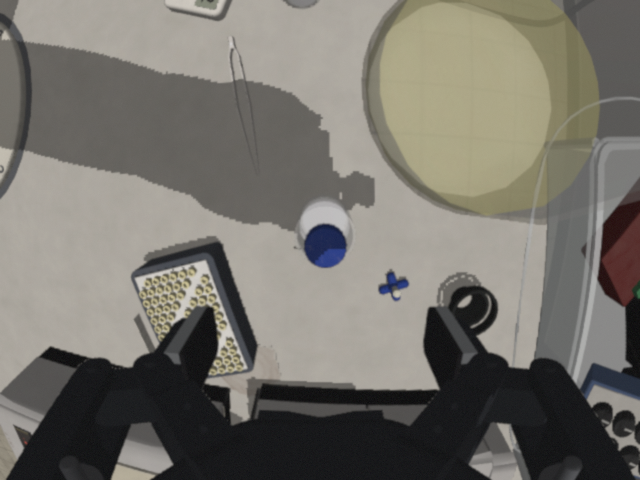

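The wrist view shows the blue cap at (325,246), clear of the tip box, and the sleeve at (472,308). I'll descend on the large bottle.

Emit:
{"api": "play_rows", "payload": {
  "increments": [
    [[0,2.5,40],[0,0,0],0],
    [[0,2.5,80],[0,0,0],0],
    [[0,2.5,115],[0,0,0],0],
    [[0,2.5,140],[0,0,0],0],
    [[0,2.5,152],[0,0,0],0],
    [[0,2.5,155.5],[0,0,0],0],
    [[0,2.5,155.5],[0,0,0],0.3],
    [[0,2.5,155.5],[0,0,0],0.5],
    [[0,2.5,155.5],[0,0,0],0.7],
    [[0,2.5,155.5],[0,0,0],0.8],
    [[0,2.5,155.5],[0,0,0],0.8],
    [[0,2.5,155.5],[0,0,0],0.8],
    [[0,2.5,155.5],[0,0,0],0.8]
  ],
  "grip_force": 40
}}

```text
time: 2.75
ee_pos: [0.4414, -0.1466, 0.0463]
tcp_rot: [179.9, 0.1, 90.0]
wrist_force: [-2.2, -0.4, 6.1]
opening: 0.0446
grasp_force: 40.7
```

Emit:
{"api": "play_rows", "payload": {
  "increments": [
    [[0,0,-15],[0,0,0],0.8],
    [[0,-5,-45],[0,0,0],0.8],
    [[0,-20,-80],[0,0,0],0.8],
    [[15,-40,-110],[0,0,0],0.8],
    [[45,-52,-120],[0,0,0],0.8],
    [[90,-52,-120],[0,0,0],0.8],
    [[135,-52,-120],[0,0,0],0.8],
    [[180,-50,-120],[0,0,0],0.8],
    [[225,-48,-120],[0,0,0],0.8],
    [[265,-40,-120],[0,0,0],0.8],
    [[305,-20,-120],[0,0,0],0.8],
    [[345,5,-120],[0,0,0],0.8],
    [[385,30,-120],[0,0,0],0.8],
    [[425,55,-120],[0,0,0],0.8],
    [[455,75,-120],[0,0,0],0.8],
    [[480,88,-120],[0,0,0],0.8],
    [[490,95,-120],[0,0,0],0.8],
    [[490,95,-120],[0,0,0],0.8],
    [[490,95,-120],[0,0,0],0.8]
  ]
}}

```text
time: 4.65
ee_pos: [0.5355, 0.3436, 0.1648]
tcp_rot: [-180.0, 0.0, 90.0]
wrist_force: [0.7, -0.4, -1.1]
opening: 0.0451
grasp_force: 41.4
```

Run:
```python
from h import *
P=tool(); p,d=camera("wrist"); cv2.imwrite("pics/w2.png",p[:,:,::-1]); np.savez("pics/w2.npz",p=p,R=P[0],t=P[1])
t,_=camera("top"); cv2.imwrite("pics/top2.png",t[:,:,::-1])
print(P[1],telemetry.get_obs()["grasp_force"]); print(proj("wrist",[[.54,.352,.024],[.526,.415,.024]],P))
```

```text
[0.53554396 0.34356858 0.16477137] 41.3956071739085
[[326.23256611 223.88363222]
 [306.45561815 136.92763141]]
```

View pics/w2.png

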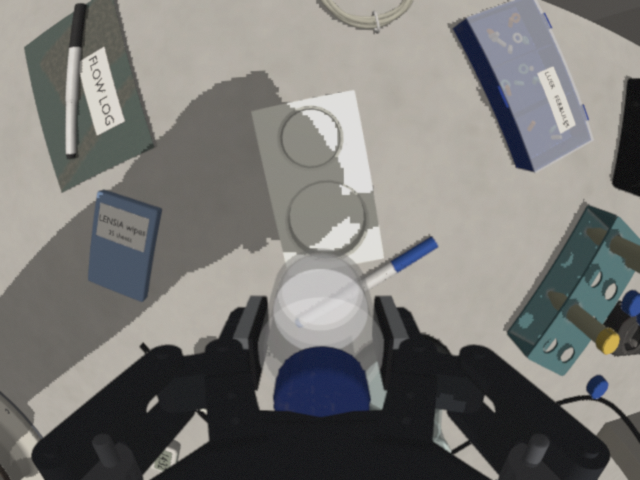

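Wide-well rim is centred at (327.5,217), narrow-well rim at (311,137), and the bottle hangs straight in the grip.

Run:
```python
from h import *
z=np.load("pics/w2.npz"); P=(z["R"],z["t"])
# rim ring: 4 edge points -> plane
for n,e in (("wide",[(289,217),(366,217),(327,180),(327,254)]),("narrow",[(281,137),(342,137),(311,107),(311,168)])):
    X=onz("wrist",e,.024,P); print(n,X.mean(0).round(4),np.ptp(X,0).round(4))
m=onz("wrist",[(252,110),(355,91)],.024,P); print(m)
# bottle bottom outline in the picture (z = bottle bottom in hand)
print(onz("wrist",[(322,300)],.12,P))
```

```text
wide [0.5408 0.3569 0.024 ] [0.0562 0.0554 0.    ]
narrow [0.5293 0.4148 0.024 ] [0.0428 0.0434 0.    ]
[[0.48767702 0.43516599 0.024     ]
 [0.55985244 0.44797883 0.024     ]]
[[0.53650726 0.33676871 0.12      ]]
```

Emit:
{"api": "play_rows", "payload": {
  "increments": [
    [[10,4,15],[0,0,0],0.8],
    [[10,4,45],[0,0,0],0.8],
    [[10,4,75],[0,0,0],0.8],
    [[10,4,90],[0,0,0],0.8],
    [[10,4,98],[0,0,0],0.8],
    [[10,4,104],[0,0,0],0.8],
    [[10,4,109],[0,0,0],0.8],
    [[10,4,111],[0,0,0],0.8],
    [[10,4,111],[0,0,0],0.8]
  ]
}}

```text
time: 5.65
ee_pos: [0.54, 0.3539, 0.0542]
tcp_rot: [180.0, -0.0, 90.0]
wrist_force: [0.4, 0.5, -2.1]
opening: 0.0449
grasp_force: 41.4
```

Run:
```python
from h import *
p,d=camera("side"); cv2.imwrite("pics/s3.png",cv2.resize(p[280:440,230:430,::-1],None,fx=3,fy=3))
o=telemetry.get_obs(); print(o["ee_pos"],o["wrist_force"],o["torque"])
```

```text
[0.54001214 0.35391188 0.0544272 ] [ 0.29345965  0.4465691  -1.35711629] [ 0.02164753  0.01369078 -0.02214203]
```

View pics/s3.png

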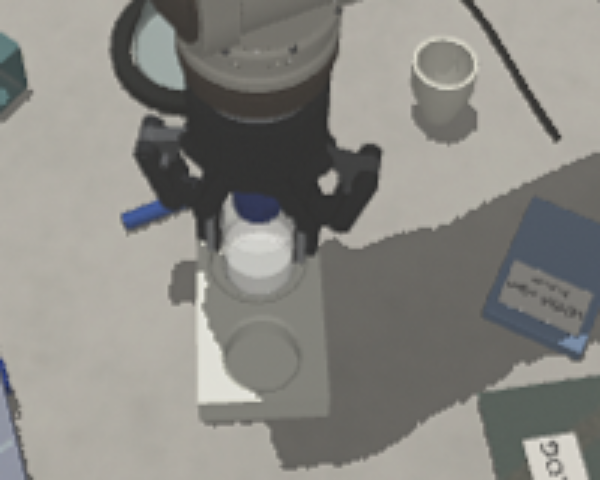

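The bottle is inside the wide well with no contact forces, so I'll lower it, release, rise and go to the small bottle.

Emit:
{"api": "play_rows", "payload": {
  "increments": [
    [[0,0,2],[0,0,0],0.8],
    [[0,0,2.5],[0,0,0],0.8],
    [[0,0,2.5],[0,0,0],0.5],
    [[0,0,2.5],[0,0,0],0.3],
    [[0,0,2.5],[0,0,0],0],
    [[0,0,2.5],[0,0,0],0],
    [[0,0,2.5],[0,0,0],0],
    [[0,0,-10],[0,0,0],0],
    [[0,0,-45],[0,0,0],0],
    [[0,0,-90],[0,0,0],0],
    [[0,0,-110],[0,0,0],0],
    [[-40,-15,-115],[0,0,0],0],
    [[-80,-35,-115],[0,0,0],0],
    [[-120,-55,-115],[0,0,0],0],
    [[-160,-75,-115],[0,0,0],0],
    [[-200,-95,-115],[0,0,0],0],
    [[-240,-110,-115],[0,0,0],0],
    [[-280,-118,-115],[0,0,0],0],
    [[-296,-118,-110],[0,0,0],0],
    [[-296,-118,-110],[0,0,0],0]
  ]
}}

```text
time: 7.7
ee_pos: [0.4215, 0.0561, 0.1647]
tcp_rot: [179.9, 0.0, 89.8]
wrist_force: [-0.1, 0.2, -0.7]
opening: 0.0852
grasp_force: 0.0
```

Run:
```python
from h import *
P=tool(); p,d=camera("wrist"); cv2.imwrite("pics/w4.png",p[:,:,::-1])
hsv=cv2.cvtColor(p,cv2.COLOR_RGB2HSV); h=hsv[:,:,0]
c,s,m=blob(((h<8)|(h>172))&(hsv[:,:,1]>140)&(hsv[:,:,2]>60))
print(P[1],c,s,onz("wrist",c,.064,P),onz("wrist",c,.060,P))
```

```text
[0.4214621  0.05606486 0.16465375] [322.24611399 248.68911917] [307 233  31  32 772] [[0.42298888 0.05831135 0.064     ]] [[0.42301302 0.05703609 0.06      ]]
```

View pics/w4.png

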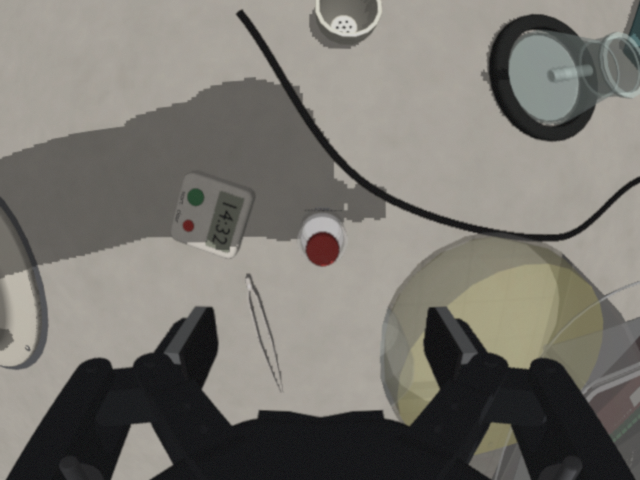

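Red cap at (322,249), timer to its left. I'll descend.

Emit:
{"api": "play_rows", "payload": {
  "increments": [
    [[1.5,1.5,40],[0,0,0],0],
    [[1.5,1.5,80],[0,0,0],0],
    [[1.5,1.5,110],[0,0,0],0],
    [[1.5,1.5,122],[0,0,0],0],
    [[1.5,1.5,125.5],[0,0,0],0],
    [[1.5,1.5,125.5],[0,0,0],0.3],
    [[1.5,1.5,125.5],[0,0,0],0.5],
    [[1.5,1.5,125.5],[0,0,0],0.7],
    [[1.5,1.5,125.5],[0,0,0],0.9],
    [[1.5,1.5,125.5],[0,0,0],0.9],
    [[1.5,1.5,125.5],[0,0,0],0.9],
    [[1.5,1.5,125.5],[0,0,0],0.9]
  ],
  "grip_force": 40
}}

```text
time: 8.95
ee_pos: [0.4239, 0.0593, 0.0396]
tcp_rot: [179.9, -0.0, 90.0]
wrist_force: [-1.6, 1.6, 6.7]
opening: 0.0336
grasp_force: 39.4
```

Emit:
{"api": "play_rows", "payload": {
  "increments": [
    [[0,0,-15],[0,0,0],0.9],
    [[0,0,-45],[0,0,0],0.9],
    [[0,0,-85],[0,0,0],0.9],
    [[20,0,-115],[0,0,0],0.9],
    [[60,5,-125],[0,0,0],0.9],
    [[100,15,-125],[0,0,0],0.9],
    [[140,30,-125],[0,0,0],0.9],
    [[180,45,-125],[0,0,0],0.9],
    [[220,60,-125],[0,0,0],0.9],
    [[260,75,-125],[0,0,0],0.9],
    [[300,90,-125],[0,0,0],0.9],
    [[330,98,-125],[0,0,0],0.9],
    [[345,103,-125],[0,0,0],0.9],
    [[350,105,-125],[0,0,0],0.9],
    [[350,105,-125],[0,0,0],0.9],
    [[350,105,-125],[0,0,0],0.9]
  ]
}}

```text
time: 10.55
ee_pos: [0.5282, 0.4084, 0.1636]
tcp_rot: [180.0, 0.0, 90.0]
wrist_force: [0.4, -0.6, -1.1]
opening: 0.0332
grasp_force: 40.1
```

Run:
```python
from h import *
P=tool(); p,d=camera("wrist"); cv2.imwrite("pics/w5.png",p[:,:,::-1]); np.savez("pics/w5.npz",p=p,R=P[0],t=P[1])
print(P[1]); print(proj("wrist",[[.54,.3535,.024],[.5287,.4143,.024]],P))
```

```text
[0.52821962 0.40841311 0.16356199]
[[335.19856836 303.05320382]
 [320.71144515 227.69787788]]
```

View pics/w5.png

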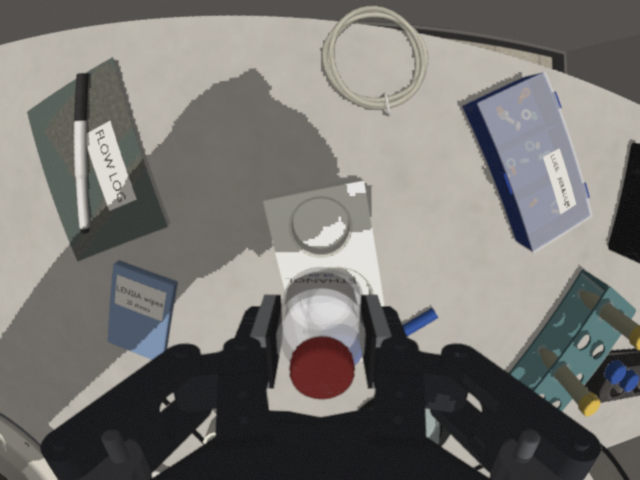

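Run:
```python
from h import *
z=np.load("pics/w5.npz"); P=(z["R"],z["t"])
print(onz("wrist",[(291,225),(350,225),(320.5,196),(320.5,254)],.024,P).mean(0))
hsv=cv2.cvtColor(z["p"],cv2.COLOR_RGB2HSV); h=hsv[:,:,0]
c,s,m=blob(((h<8)|(h>172))&(hsv[:,:,1]>140)&(hsv[:,:,2]>60)); print(c,s,onz("wrist",c,.188,P),onz("wrist",[c[0],s[1]+s[3]],.188,P))
m=onz("wrist",[(264,201),(370,181)],.024,P);print(m,np.linalg.norm(m[1]-m[0])); e=(m[1]-m[0])/np.linalg.norm(m[1]-m[0]); print(m.mean(0)+.028*np.array([e[1],-e[0],0]))
```

```text
[0.52854859 0.41613001 0.024     ]
[321.56530409 367.61548687] [ 291  338   63   60 3009] [[0.52873728 0.41036176 0.188     ]] [[0.52874447 0.39724928 0.188     ]]
[[0.48780174 0.43436486 0.024     ]
 [0.56385311 0.44876653 0.024     ]] 0.07740296665008801
[0.53103713 0.41405462 0.024     ]
```

Emit:
{"api": "play_rows", "payload": {
  "increments": [
    [[6.5,0.8,20],[0,0,0],0.9],
    [[6.5,0.8,50],[0,0,0],0.9],
    [[6.5,0.8,78],[0,0,0],0.9],
    [[6.5,0.8,90],[0,0,0],0.9],
    [[6.5,0.8,95],[0,0,0],0.9],
    [[6.5,0.8,100],[0,0,0],0.9],
    [[6.5,0.8,104],[0,0,0],0.9],
    [[6.5,0.8,108],[0,0,0],0.9],
    [[6.5,0.8,112],[0,0,0],0.9],
    [[6.5,0.8,115],[0,0,0],0.9],
    [[6.5,0.8,115],[0,0,0],0.9]
  ]
}}

```text
time: 11.7
ee_pos: [0.5289, 0.4157, 0.0478]
tcp_rot: [-180.0, 0.0, 90.0]
wrist_force: [0.5, -0.2, -1.4]
opening: 0.0333
grasp_force: 40.1
```

Run:
```python
from h import *
p,d=camera("side"); cv2.imwrite("pics/s6.png",cv2.resize(p[300:440,240:410,::-1],None,fx=3,fy=3))
o=telemetry.get_obs(); print(o["ee_pos"],o["wrist_force"],o["torque"])
```

```text
[0.528947   0.41569582 0.04808106] [ 0.25988793  0.72251614 -0.2491194 ] [-0.02967689 -0.02105815 -0.01602288]
```

View pics/s6.png

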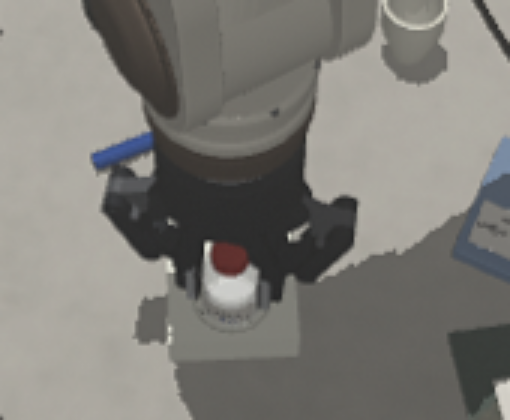

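Seated without contact force. I'll release and head for the sleeve along the near side.

Emit:
{"api": "play_rows", "payload": {
  "increments": [
    [[0,0,2],[0,0,0],0.9],
    [[0,0,2.5],[0,0,0],0.9],
    [[0,0,2.5],[0,0,0],0.6],
    [[0,0,2.5],[0,0,0],0.3],
    [[0,0,2.5],[0,0,0],0],
    [[0,0,2.5],[0,0,0],0],
    [[0,0,2.5],[0,0,0],0],
    [[0,0,-10],[0,0,0],0],
    [[0,0,-45],[0,0,0],0],
    [[0,0,-90],[0,0,0],0],
    [[-15,-10,-125],[0,0,0],0],
    [[-55,-30,-145],[0,0,0],0],
    [[-95,-55,-150],[0,0,0],0],
    [[-135,-80,-150],[0,0,0],0],
    [[-175,-105,-150],[0,0,0],0],
    [[-215,-125,-150],[0,0,0],0],
    [[-255,-140,-150],[0,0,0],0],
    [[-300,-155,-150],[0,0,0],0],
    [[-345,-160,-150],[0,0,0],0],
    [[-390,-160,-150],[0,0,0],0]
  ]
}}

```text
time: 13.75
ee_pos: [0.368, 0.0244, 0.1998]
tcp_rot: [179.8, -0.0, 90.1]
wrist_force: [1.5, -0.2, 0.0]
opening: 0.0852
grasp_force: 0.0
```

Run:
```python
from h import *
p,d=camera("top"); cv2.imwrite("pics/t7.png",cv2.resize(p[170:330,160:340,::-1],None,fx=3,fy=3))
```

```text
(no output)
```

View pics/t7.png

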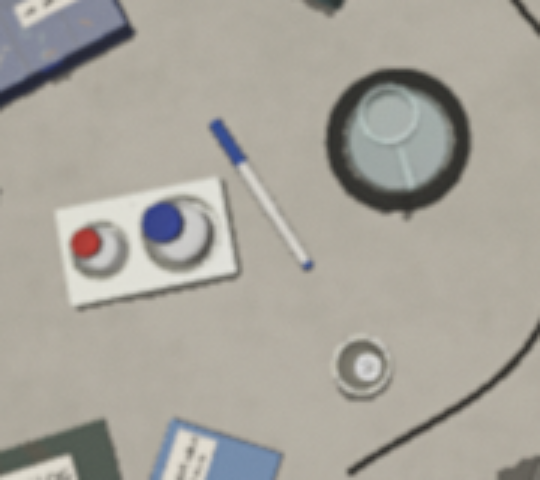

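Both bottles stand in their wells: red cap at (86,243) and blue cap at (162,222) in the crop. Next, the sleeve.

Emit:
{"api": "play_rows", "payload": {
  "increments": [
    [[-40,5,0],[0,0,0],0],
    [[-85,15,0],[0,0,0],0],
    [[-130,25,0],[0,0,0],0],
    [[-170,40,0],[0,0,8],0],
    [[-200,65,0],[0,0,16],0],
    [[-225,100,0],[0,0,24],0],
    [[-240,135,0],[0,0,32],0],
    [[-246,170,0],[0,0,40],0],
    [[-249,195,0],[0,0,48],0],
    [[-249,207,0],[0,0,56],0],
    [[-249,209,0],[0,0,60],0],
    [[-249,209,0],[0,0,60],0],
    [[-249,209,0],[0,0,60],0]
  ]
}}

```text
time: 15.1
ee_pos: [0.5779, -0.2233, 0.1989]
tcp_rot: [180.0, -0.0, 30.1]
wrist_force: [-0.5, 0.0, 0.7]
opening: 0.0857
grasp_force: 0.0
```

Run:
```python
from h import *
P=tool(); p,d=camera("wrist"); np.savez("pics/w8.npz",p=p,R=P[0],t=P[1])
e=proj("wrist",[[.577,-.225,.036]],P)[0]; print(P[1],e)
u,v=e.astype(int); cv2.imwrite("pics/w8.png",cv2.resize(p[max(v-90,0):v+90,u-120:u+120,::-1],None,fx=3,fy=3)); print(u-120,max(v-90,0))
g=cv2.cvtColor(p,cv2.COLOR_RGB2GRAY); m=np.zeros_like(g,bool); m[max(v-70,0):v+70,u-70:u+70]=g[max(v-70,0):v+70,u-70:u+70]<60
c,s,b=blob(m); print(c,s)
```

```text
[ 0.5778981  -0.22325169  0.19893444] [320.44778156 230.50651735]
200 140
[327.69251578 226.53651939] [ 298  196   61   61 2218]
```

View pics/w8.png

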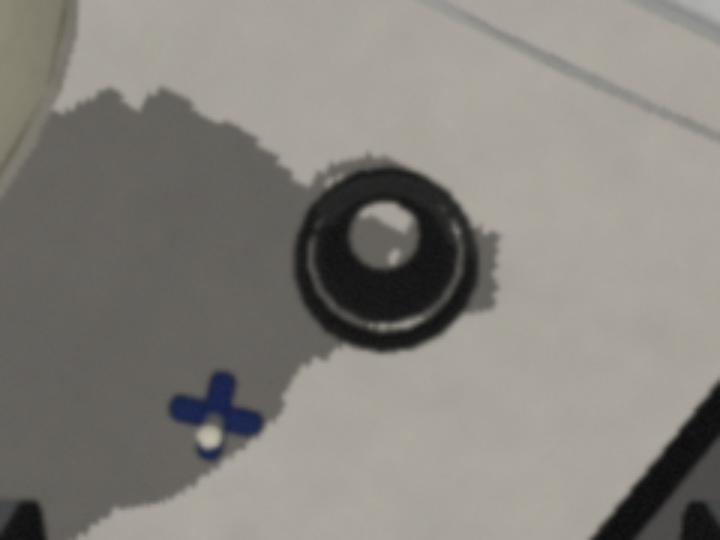

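The sleeve's collar is cleanly outlined, centred at (328.5,226.5), standing on its narrow end.

Run:
```python
from h import *
z=np.load("pics/w8.npz"); P=(z["R"],z["t"])
X=onz("wrist",[(328.5,226.5)],.036,P)[0]; print(X,np.linalg.norm(np.diff(onz("wrist",[(298,226.5),(359,226.5)],.036,P),axis=0)))
go(X[0],X[1],.034,30)
```

```text
[ 0.58304998 -0.22887608  0.036     ] 0.048513710975003774
shift mm [  1.7   7.4 165. ] turn [ 0.03 -0.02  0.11]
```

Emit:
{"api": "play_rows", "payload": {
  "increments": [
    [[1.5,6.5,40],[0,0,0],0],
    [[1.5,6.5,85],[0,0,0],0],
    [[1.5,6.5,125],[0,0,0],0],
    [[1.5,6.5,150],[0,0,0],0],
    [[1.5,6.5,162],[0,0,0],0],
    [[1.5,6.5,165],[0,0,0],0],
    [[1.5,6.5,165],[0,0,0],0.2],
    [[1.5,6.5,165],[0,0,0],0.35],
    [[1.5,6.5,165],[0,0,0],0.5],
    [[1.5,6.5,165],[0,0,0],0.7],
    [[1.5,6.5,165],[0,0,0],0.7],
    [[1.5,6.5,165],[0,0,0],0.7],
    [[1.5,6.5,165],[0,0,0],0.7]
  ],
  "grip_force": 40
}}

```text
time: 16.45
ee_pos: [0.5835, -0.2286, 0.0355]
tcp_rot: [179.9, -0.1, 30.0]
wrist_force: [-1.0, 0.1, 5.4]
opening: 0.0485
grasp_force: 40.4
```

Run:
```python
from h import *
P=tool(); print(P[1])
go(P[1][0],P[1][1],.20,30); go(.42,-.19,.22,90); go(.38,.05,.22,90); go(.612,.19,.22,90)
```

```text
[ 0.58353101 -0.22856676  0.03549216]
shift mm [   0.3    0.4 -164.5] turn [ 0.15 -0.11 -0.  ]
shift mm [-122.  -114.7 -185. ] turn [ 1.9e-01 -3.0e-02 -6.0e+01]
shift mm [ -36.6 -342.5 -185.4] turn [ 1.9e-01 -3.0e-02 -6.0e+01]
shift mm [ 234.3 -347.8 -184.9] turn [ 1.9e-01 -3.0e-02 -6.0e+01]
```

Emit:
{"api": "play_rows", "payload": {
  "increments": [
    [[0,0,-15],[0,0,0],0.7],
    [[0,0,-50],[0,0,0],0.7],
    [[0,0,-95],[0,0,0],0.7],
    [[-15,-15,-135],[0,0,0],0.7],
    [[-45,-40,-165],[0,0,-4],0.7],
    [[-80,-70,-185],[0,0,-10],0.7],
    [[-100,-105,-185],[0,0,-18],0.7],
    [[-105,-150,-185],[0,0,-26],0.7],
    [[-100,-195,-185],[0,0,-34],0.7],
    [[-88,-238,-185],[0,0,-42],0.7],
    [[-70,-280,-185],[0,0,-50],0.7],
    [[-45,-315,-185],[0,0,-58],0.7],
    [[-10,-340,-185],[0,0,-60],0.7],
    [[35,-340,-185],[0,0,-60],0.7],
    [[80,-332,-185],[0,0,-60],0.7],
    [[125,-323,-185],[0,0,-60],0.7],
    [[165,-315,-185],[0,0,-60],0.7],
    [[195,-308,-185],[0,0,-60],0.7],
    [[209,-305,-185],[0,0,-60],0.7],
    [[209,-305,-185],[0,0,-60],0.7]
  ]
}}

```text
time: 18.45
ee_pos: [0.6123, 0.141, 0.2185]
tcp_rot: [180.0, -0.0, 90.0]
wrist_force: [-0.4, -0.5, -0.7]
opening: 0.0485
grasp_force: 41.6
```

Emit:
{"api": "play_rows", "payload": {
  "increments": [
    [[0,0,0],[0,0,0],0.7],
    [[0,0,0],[0,0,0],0.7]
  ]
}}

```text
time: 18.65
ee_pos: [0.6104, 0.1402, 0.2194]
tcp_rot: [180.0, -0.0, 90.0]
wrist_force: [0.5, -0.0, -0.0]
opening: 0.0481
grasp_force: 41.6
```

Run:
```python
from h import *
P=tool(); p,d=camera("wrist"); np.savez("pics/w9.npz",p=p,d=d,R=P[0],t=P[1])
print(P[1],proj("wrist",[[.612,.19,.105],[.612,.19,0.015],[.56,.176,.086]],P))
cv2.imwrite("pics/w9.png",p[:,:,::-1])
```

```text
[0.61039294 0.1402107  0.21939171] [[322.35410007 171.07278435]
 [321.66684025 160.94345005]
 [248.18258307 189.12034721]]
```

View pics/w9.png

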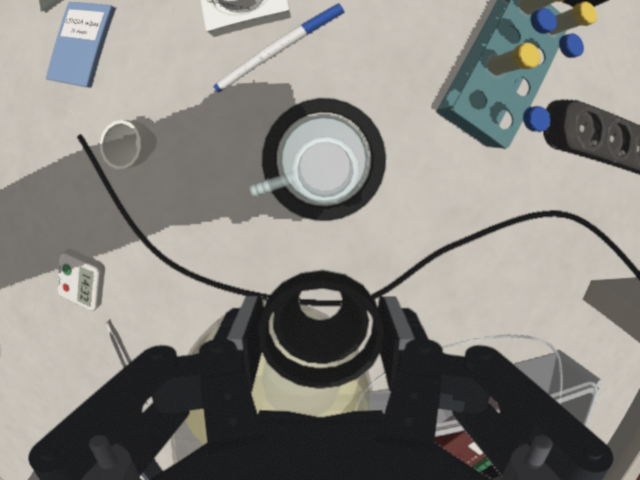

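Mouth rim is centred at (325.5,169), ring at (324,158.5), barb to the left. The sleeve's collar in the hand is centred at about (321,328).

Run:
```python
from h import *
z=np.load("pics/w9.npz"); P=(z["R"],z["t"]); p=z["p"]
g=cv2.cvtColor(p,cv2.COLOR_RGB2GRAY)
m=np.zeros_like(g,bool); m[85:232,250:400]=g[85:232,250:400]<50
c,s,b=blob(m); print("ring",s,onz("wrist",[(s[0]+s[2]/2,s[1]+s[3]/2)],.015,P))
# mouth rim: bright glassy pixels
for uv in [(289,169),(362,169),(325.5,133),(325.5,205)]: print(onz("wrist",[uv],.105,P).round(4))
print("mouth",onz("wrist",[(325.5,169)],.105,P))
for k in (258,263,384): pass
print("collar",onz("wrist",[(260,328),(384,328),(322,270),(322,387)],.220,P).round(4),P[1])
cv2.imwrite("pics/w9c.png",cv2.resize(p[90:400,220:420,::-1],None,fx=3,fy=1.9*1))
q=cv2.resize(p[85:235,245:405,::-1],None,fx=3.7,fy=3.7,interpolation=cv2.INTER_CUBIC); cv2.imwrite("pics/w9m.png",q)
```

```text
ring [ 263   99  122  120 4169] [[0.6140418  0.19172036 0.015     ]]
[[0.5907 0.1915 0.105 ]]
[[0.6374 0.1915 0.105 ]]
[[0.614  0.2144 0.105 ]]
[[0.6141 0.1679 0.105 ]]
mouth [[0.6140038  0.19133692 0.105     ]]
collar [[0.5876 0.1431 0.22  ]
 [0.6348 0.143  0.22  ]
 [0.6111 0.1669 0.22  ]
 [0.6112 0.1147 0.22  ]] [0.61039294 0.1402107  0.21939171]
```

View pics/w9m.png

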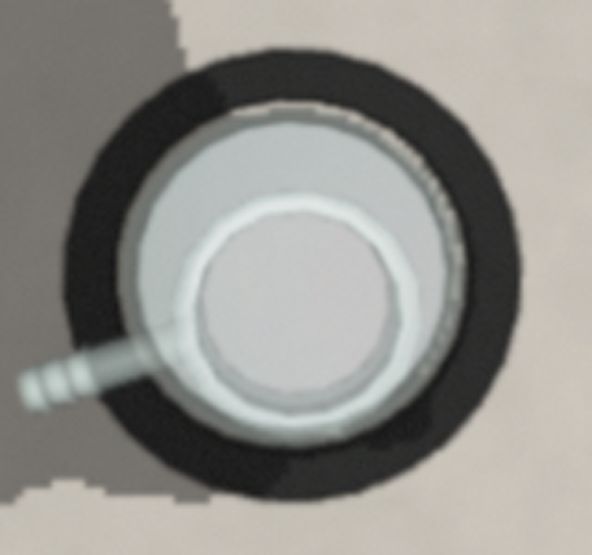

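Rim at (325.1,169.0) in full-frame pixels. Relative to the held collar, that is +50.5 mm in y and +2.5 mm in x. I'll insert.

Emit:
{"api": "play_rows", "payload": {
  "increments": [
    [[25,2.5,0],[0,0,0],0.7],
    [[45,2.5,0],[0,0,0],0.7],
    [[50.5,2.5,15],[0,0,0],0.7],
    [[50.5,2.5,40],[0,0,0],0.7],
    [[50.5,2.5,60],[0,0,0],0.7],
    [[50.5,2.5,72],[0,0,0],0.7],
    [[50.5,2.5,80],[0,0,0],0.7],
    [[50.5,2.5,85],[0,0,0],0.7],
    [[50.5,2.5,88],[0,0,0],0.7],
    [[50.5,2.5,88],[0,0,0],0.7],
    [[50.5,2.5,88],[0,0,0],0.7]
  ]
}}

```text
time: 19.8
ee_pos: [0.6138, 0.1912, 0.1309]
tcp_rot: [180.0, -0.0, 90.0]
wrist_force: [-0.4, 2.8, 1.0]
opening: 0.0483
grasp_force: 41.6
```

Emit:
{"api": "play_rows", "payload": {
  "increments": [
    [[0.5,0,1],[0,0,0],0.7],
    [[0.5,0,2],[0,0,0],0.7],
    [[0.5,0,3],[0,0,0],0.7],
    [[0.5,0,3],[0,0,0],0.7]
  ]
}}

```text
time: 20.2
ee_pos: [0.6138, 0.1922, 0.128]
tcp_rot: [179.9, -0.1, 90.0]
wrist_force: [-0.4, 6.3, 4.9]
opening: 0.0481
grasp_force: 42.0
```

Emit:
{"api": "play_rows", "payload": {
  "increments": [
    [[1,0,0],[0,0,0],0.7],
    [[1,0,1],[0,0,0],0.7],
    [[1,0,2],[0,0,0],0.7],
    [[1,0,2],[0,0,0],0.7]
  ]
}}

```text
time: 20.6
ee_pos: [0.6136, 0.193, 0.1258]
tcp_rot: [180.0, -0.1, 90.0]
wrist_force: [-2.1, 5.1, 6.7]
opening: 0.0484
grasp_force: 42.1
```

Emit:
{"api": "play_rows", "payload": {
  "increments": [
    [[0.7,0,0.5],[0,0,0],0.7],
    [[0.7,0,1.2],[0,0,0],0.7],
    [[0.7,0,1.5],[0,0,0],0.7],
    [[0.7,0,1.5],[0,0,0],0.7]
  ]
}}

```text
time: 21.0
ee_pos: [0.6136, 0.1935, 0.1249]
tcp_rot: [179.9, -0.0, 90.0]
wrist_force: [-3.3, 3.2, 9.8]
opening: 0.0483
grasp_force: 42.4
```

Emit:
{"api": "play_rows", "payload": {
  "increments": [
    [[0,0,0],[0,0,0],0.5],
    [[0,0,0],[0,0,0],0.3],
    [[0,0,0],[0,0,0],0],
    [[0,0,0],[0,0,0],0],
    [[0,0,0],[0,0,0],0],
    [[0,0,-10],[0,0,0],0],
    [[0,0,-40],[0,0,0],0],
    [[0,0,-75],[0,0,0],0],
    [[-10,0,-100],[0,0,0],0],
    [[-20,0,-110],[0,0,0],0],
    [[-20,0,-110],[0,0,0],0],
    [[-20,0,-110],[0,0,0],0]
  ]
}}

```text
time: 22.2
ee_pos: [0.6135, 0.1729, 0.2326]
tcp_rot: [-179.9, 0.0, 90.0]
wrist_force: [0.2, -0.1, -0.5]
opening: 0.0853
grasp_force: 0.0
```

Run:
```python
from h import *
P=tool(); p,d=camera("wrist"); np.savez("pics/w10.npz",p=p,d=d,R=P[0],t=P[1]); cv2.imwrite("pics/w10.png",p[:,:,::-1])
e=proj("wrist",[[.6137,.193,.126]],P)[0]; print(P[1],e)
u,v=e.astype(int); g=cv2.cvtColor(p,cv2.COLOR_RGB2GRAY)
m=np.zeros_like(g,bool); m[v-62:v+62,u-62:u+62]=g[v-62:v+62,u-62:u+62]<45
c,s,b=blob(m); print(c,s)
dd=d[v-80:v+80:8,u-80:u+80:8]; print((dd*1000).astype(int))
# wide: points from depth
T=np.array(calibration("wrist")["hand_eye"])
vv,uu=np.nonzero(b); o,ry=rays("wrist",np.c_[uu,vv],P); zc=ry@(P[0]@T[:3,2]); X=o+ry*(d[vv,uu]/zc)[:,None]
X=X[d[vv,uu]>0]; print(np.percentile(X[:,2],[5,25,50,75,90,95,99]))
t=X[X[:,2]>np.percentile(X[:,2],95)-.004]; A=np.c_[t[:,:2]-t[:,:2].mean(0),np.ones(len(t))]; print(t.mean(0),(t.max(0)+t.min(0))/2,np.ptp(t,0),np.linalg.lstsq(A,t[:,2],rcond=None)[0])
```

```text
[0.61346424 0.17290102 0.23260801] [320.58077614 218.95805897]
[320.85968303 211.08233475] [ 263  156  116  102 5174]
[[341 341 341 342 342 341 342 342 328 327 327 328 327 330 343 342 341 341
  341 341]
 [344 344 343 343 344 343 329 330 330 328 328 329 330 328 330 344 343 344
  344 343]
 [344 346 346 346 346 331 332 331 332 327 324 326 332 346 331 332 345 345
  345 345]
 [348 348 348 348 334 334 349 326 315 309 307 309 313 324 349 333 334 347
  348 348]
 [350 351 352 351 335 337 328 313 301 294 294 294 301 310 324 336 335 350
  351 351]
 [353 352 353 341 337 341 318 300 287 281 279 281 287 298 313 338 337 337
  353 352]
 [356 354 356 340 340 331 308 290 234 230 229 230 232 288 304 327 340 340
  355 354]
 [357 357 357 343 344 333 304 232 243 244 250 244 243 230 298 327 343 340
  357 359]
 [359 362 359 345 344 337 232 245 254 355 355 355 255 244 232 329 344 344
  359 359]
 [361 361 362 363 347 357 234 248 264 357 357 357 265 246 235 347 347 348
  361 362]
 [365 364 365 365 348 276 237 250 264 359 360 360 264 251   0 350 348 365
  367 364]
 [367 367 275 274 274 275 239 250 258 269 271 2
[... 238 characters left out ...]
374 241 246 249 248 241 374 374 375 375 375
  374 374]
 [377 377 376 377 378 375 376 378 378 377 243 376 375 377 377 376 378 377
  377 377]
 [379 379 380 380 379 379 379 378 379 380 379 380 379 378 381 379 379 378
  380 378]
 [381 382 383 382 383 381 383 381 381 382 382 382 383 382 381 382 381 382
  381 380]
 [386 386 384 384 384 385 386 384 384 385 385 385 386 383 385 384 384 384
  385 384]
 [388 386 388 387 387 387 387 387 387 387 386 387 386 386 387 385 388 387
  388 387]]
[0.01307737 0.01442944 0.10467389 0.11420053 0.12474381 0.12524363
 0.12591034]
[0.61392335 0.19174058 0.12456218] [0.61389242 0.19134994 0.12418573] [0.04902196 0.04845135 0.0058797 ] [0.00291515 0.01208651 0.12456218]
```

By depth, the collar top is at z≈0.125, level to 0.7°, centred at (0.6139, 0.1915), so the sleeve is seated. Now the crucible.

Emit:
{"api": "play_rows", "payload": {
  "increments": [
    [[5,-30,0],[0,0,0],0],
    [[15,-75,0],[0,0,0],0],
    [[25,-120,20],[0,0,0],0],
    [[34,-160,45],[0,0,0],0],
    [[36,-173.5,58],[0,0,0],0],
    [[36,-173.5,62],[0,0,0],0],
    [[36,-173.5,62],[0,0,0],0],
    [[36,-173.5,62],[0,0,0],0]
  ]
}}

```text
time: 23.05
ee_pos: [0.441, 0.2092, 0.172]
tcp_rot: [180.0, -0.0, 90.0]
wrist_force: [0.1, 0.2, 0.6]
opening: 0.0853
grasp_force: 0.0
```

```bash
cat >> h.py <<'E'
def cloud(name="wrist"):
    P=tool(); p,d=camera(name); vv,uu=np.nonzero(d>0); o,ry=rays(name,np.c_[uu,vv],P)
    M=P[0]@np.array(calibration("wrist")["hand_eye"])[:3,:3] if name=="wrist" else R.from_rotvec(calibration(name)["rvec"]).as_matrix().T
    return p,P,o+ry*(d[vv,uu]/(ry@M[:,2]))[:,None],np.c_[uu,vv]
E
python3 - <<'E'
from h import *
p,P,X,uv=cloud(); cv2.imwrite("pics/w11.png",p[:,:,::-1]); print(P[1])
n=(abs(X[:,0]-.44)<.04)&(abs(X[:,1]-.21)<.04)&(X[:,2]>.04)&(X[:,2]<.07)
t=X[n]; print(len(t),np.percentile(t[:,2],[50,95,99])); r=t[t[:,2]>np.percentile(t[:,2],97)-.004]
print(r.mean(0),(r.max(0)+r.min(0))/2,np.ptp(r,0))
c=cv2.minEnclosingCircle((r[:,:2]*1000).astype(np.float32)); print(c)
b=X[(abs(X[:,0]-.44)<.1)&(abs(X[:,1]-.25)<.05)]; print("bench z",np.median(b[:,2]))
E
```

```text
[0.440977   0.20923721 0.1719758 ]
1265 [0.05245675 0.05408364 0.05453869]
[0.44018905 0.2144161  0.05290618] [0.43957966 0.21437994 0.05273021] [0.04239432 0.04159045 0.00499397]
((439.68719482421875, 214.3710479736328), 21.613746643066406)
bench z 0.2188056867665752
```

Emit:
{"api": "play_rows", "payload": {
  "increments": [
    [[4.5,-1.3,40],[0,0,0],0],
    [[4.5,-1.3,80],[0,0,0],0],
    [[4.5,-1.3,108],[0,0,0],0],
    [[4.5,-1.3,119],[0,0,0],0],
    [[4.5,-1.3,122],[0,0,0],0],
    [[4.5,-1.3,122],[0,0,0],0.2],
    [[4.5,-1.3,122],[0,0,0],0.35],
    [[4.5,-1.3,122],[0,0,0],0.5],
    [[4.5,-1.3,122],[0,0,0],0.75],
    [[4.5,-1.3,122],[0,0,0],0.75],
    [[4.5,-1.3,122],[0,0,0],0.75],
    [[4.5,-1.3,122],[0,0,0],0.75]
  ],
  "grip_force": 40
}}

```text
time: 24.3
ee_pos: [0.4396, 0.2141, 0.0516]
tcp_rot: [179.9, -0.1, 90.0]
wrist_force: [-1.0, -1.1, 6.8]
opening: 0.0416
grasp_force: 40.1
```

Emit:
{"api": "play_rows", "payload": {
  "increments": [
    [[0,0,-15],[0,0,0],0.75],
    [[0,0,-50],[0,0,0],0.75],
    [[0,0,-95],[0,0,0],0.75],
    [[0,0,-140],[0,0,0],0.75],
    [[-15,25,-170],[0,0,0],0.75],
    [[-35,65,-185],[0,0,0],0.75],
    [[-55,105,-185],[0,0,0],0.75],
    [[-68,145,-185],[0,0,0],0.75],
    [[-72,168,-185],[0,0,0],0.75],
    [[-72,174,-185],[0,0,0],0.75],
    [[-72,174,-185],[0,0,0],0.75],
    [[-72,174,-185],[0,0,0],0.75]
  ]
}}

```text
time: 25.5
ee_pos: [0.612, 0.1421, 0.2355]
tcp_rot: [180.0, -0.0, 90.0]
wrist_force: [0.1, -0.3, -0.7]
opening: 0.042
grasp_force: 40.8
```

Run:
```python
from h import *
p,P,X,uv=cloud(); cv2.imwrite("pics/w12.png",p[:,:,::-1]); print(P[1])
def ring(sel,nm):
    t=X[sel]; r=t[t[:,2]>np.percentile(t[:,2],97)-.004]
    print(nm,len(r),r.mean(0).round(4),((r.max(0)+r.min(0))/2).round(4),np.ptp(r,0).round(4),np.array(cv2.minEnclosingCircle((r[:,:2]*1000).astype(np.float32))[0]).round(1))
    A=np.c_[r[:,:2]-r[:,:2].mean(0),np.ones(len(r))]; print(np.linalg.lstsq(A,r[:,2],rcond=None)[0])
ring((abs(X[:,0]-.614)<.035)&(abs(X[:,1]-.192)<.035)&(abs(X[:,2]-.12)<.01),"sleeve")
q=P[1]; ring((abs(X[:,0]-q[0])<.0205)&(abs(X[:,1]-q[1])<.03)&(abs(X[:,2]-q[2])<.012),"cruc")
```

```text
[0.61200094 0.14208383 0.23551466]
sleeve 1270 [0.6139 0.191  0.1247] [0.6138 0.191  0.1244] [0.0494 0.0493 0.0051] [613.8 190.8]
[0.00302866 0.00556331 0.12469199]
cruc 2718 [0.6117 0.1433 0.2365] [0.612  0.1421 0.2406] [0.041  0.0431 0.0135] [611.4 141.9]
[-0.00185675  0.005259    0.23652617]
```

View pics/w12.png

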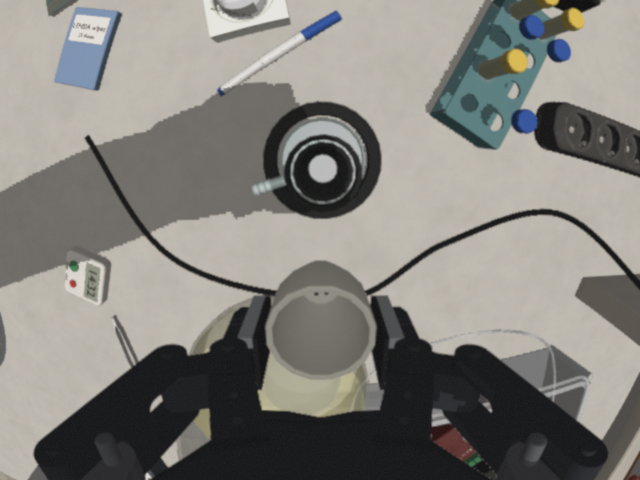

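The sleeve is level in the neck (centre px (322,168)) and the crucible hangs upright in the hand (323,320). Relative offset is about +49 mm in y and +2 mm in x.

Emit:
{"api": "play_rows", "payload": {
  "increments": [
    [[25,1.9,0],[0,0,0],0.75],
    [[45,1.9,0],[0,0,0],0.75],
    [[49.3,1.9,10],[0,0,0],0.75],
    [[49.3,1.9,35],[0,0,0],0.75],
    [[49.3,1.9,55],[0,0,0],0.75],
    [[49.3,1.9,66],[0,0,0],0.75],
    [[49.3,1.9,73],[0,0,0],0.75],
    [[49.3,1.9,78],[0,0,0],0.75],
    [[49.3,1.9,81],[0,0,0],0.75],
    [[49.3,1.9,81],[0,0,0],0.75],
    [[49.3,1.9,81],[0,0,0],0.75]
  ]
}}

```text
time: 26.65
ee_pos: [0.6149, 0.191, 0.1544]
tcp_rot: [180.0, -0.0, 90.0]
wrist_force: [0.6, 0.5, -0.8]
opening: 0.0418
grasp_force: 40.9
```

Emit:
{"api": "play_rows", "payload": {
  "increments": [
    [[0.5,0,1],[0,0,0],0.75],
    [[0.5,0,2],[0,0,0],0.75],
    [[0.5,0,3],[0,0,0],0.75],
    [[0.5,0,4],[0,0,0],0.75],
    [[0.5,0,5],[0,0,0],0.75],
    [[0.5,0,5],[0,0,0],0.75]
  ]
}}

```text
time: 27.25
ee_pos: [0.6142, 0.1914, 0.1493]
tcp_rot: [-180.0, 0.0, 90.0]
wrist_force: [-6.5, -1.4, 6.6]
opening: 0.0417
grasp_force: 41.4
```

Emit:
{"api": "play_rows", "payload": {
  "increments": [
    [[0,-0.6,0],[0,0,0],0.75],
    [[-0.2,-1,0.5],[0,0,0],0.75],
    [[-0.2,-1,1.2],[0,0,0],0.75],
    [[-0.2,-1,2],[0,0,0],0.75],
    [[-0.2,-1,2],[0,0,0],0.75]
  ]
}}

```text
time: 27.75
ee_pos: [0.6137, 0.1912, 0.1481]
tcp_rot: [179.9, -0.0, 90.0]
wrist_force: [-3.9, -2.6, 10.0]
opening: 0.0418
grasp_force: 41.8
```

Emit:
{"api": "play_rows", "payload": {
  "increments": [
    [[-0.4,-0.5,0.5],[0,0,0],0.75],
    [[-0.4,-0.5,1.5],[0,0,0],0.75],
    [[-0.4,-0.5,2],[0,0,0],0.75],
    [[-0.4,-0.5,2],[0,0,0],0.75]
  ]
}}

```text
time: 28.15
ee_pos: [0.6136, 0.1911, 0.1475]
tcp_rot: [179.8, -0.1, 90.0]
wrist_force: [-5.7, -2.1, 18.5]
opening: 0.0418
grasp_force: 42.4
```

Emit:
{"api": "play_rows", "payload": {
  "increments": [
    [[0,-0.5,-1],[0,0,0],0.75],
    [[0,-0.5,-1],[0,0,0],0.5],
    [[0,-0.5,-1],[0,0,0],0.3],
    [[0,-0.5,-1],[0,0,0],0],
    [[0,-0.5,-1],[0,0,0],0],
    [[0,-0.5,-1],[0,0,0],0],
    [[0,-0.5,-15],[0,0,0],0],
    [[0,-0.5,-50],[0,0,0],0],
    [[-10,-0.5,-90],[0,0,0],0],
    [[-30,-0.5,-110],[0,0,0],0],
    [[-40,0,-110],[0,0,0],0],
    [[-40,0,-110],[0,0,0],0],
    [[-40,0,-110],[0,0,0],0]
  ]
}}

```text
time: 29.45
ee_pos: [0.6129, 0.1509, 0.2537]
tcp_rot: [-179.9, 0.0, 90.0]
wrist_force: [-0.7, 0.3, -1.4]
opening: 0.0855
grasp_force: 0.0
```

```bash
cat > chk.py <<'E'
from h import *
p,P,X,uv=cloud(); print(P[1])
def ring(sel,nm):
    t=X[sel]; top=np.percentile(t[:,2],97); r=t[abs(t[:,2]-top)<.003]
    A=np.c_[r[:,:2]-r[:,:2].mean(0),np.ones(len(r))]
    print(nm,len(r),"top",top.round(4),((r.max(0)+r.min(0))/2).round(4),np.ptp(r,0).round(4),"plane",np.linalg.lstsq(A,r[:,2],rcond=None)[0].round(4))
k=(abs(X[:,0]-.614)<.032)&(abs(X[:,1]-.192)<.032)
ring(k&(X[:,2]>.135)&(X[:,2]<.17),"cruc")
ring(k&(X[:,2]>.118)&(X[:,2]<.13),"sleeve")
print(telemetry.get_obs()["wrist_force"])
E
python3 chk.py
```

```text
[0.61293479 0.15092502 0.25371213]
cruc 893 top 0.1506 [0.6137 0.1912 0.1496] [0.0416 0.041  0.004 ] plane [0.0049 0.0006 0.1494]
sleeve 157 top 0.1284 [0.6123 0.1937 0.1277] [0.0455 0.0412 0.0045] plane [-0.0029 -0.0418  0.1272]
[ 0.26765789 -0.13167295  0.6292045 ]
```

```bash
python3 -c "
from workcell import workorder
print(workorder.job_done())"
```

```text
the job is handed in; nothing more can be done
None
```

I handed the job in at about 29.5 s: both bottles stand in their wells, the sleeve is level in the flask neck, and the crucible sits level in the sleeve with about 25 mm standing out, as specified for fully home.

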